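# Dry-assemble a small desk riser under a press weight

### The arm

A 6-joint arm with a two-finger parallel gripper is mounted at the origin on the work surface. World frame = base frame: x ahead of the robot, y to its left, z up, the work surface at z = 0. Lengths are in m, angles in rad, forces in N, time in s.
With the tool pointing down it reaches from about 0.35 to 0.725 m from the base axis. Payload 4.3 kg.
Tool frame: the origin (TCP) lies on the centre line of the jaws, within the pads' length; the fingertips stand 17 mm ahead of it and the grasp point (between the pads) lies 2 mm behind it; z points along the fingers, x is the direction in which the jaws open and shut, and the axes are right-handed (so a half turn about z gives the same grasp; the last joint's range is limited). The gripper opens to 85 mm and grips with 20 to 120 N. Pads are 22 mm wide; open, the fingers measure 114 mm over their backs; the gripper's body (76 mm by 85 mm) begins 54 mm behind the grasp point. The pads swing forward as they close: fully open they stand 13 mm farther back than shut.
Start: joints at [1.05, 0.377, 0.081, 1.274, 0, 1.46], TCP at [0.23, 0.527, 0.248] pointing down, gripper open.
Joint ranges: [-2.72, 2.72], [-0.84, 1.66], [-1.02, 1.22], [-1.77, 2.12], [-1.37, 1.28], [-3.14, 3.14]. Speed limits (rad/s): [2.57, 2.57, 3.14, 3.14, 3.14, 3.14].

### API

Orientations are given as a unit quaternion [w, x, y, z].
In Python, from station import goto, move_straight, move_j, gripper_to, pause, inverse_kinematics, capture, MotionError, hand_in, recognise, current_clock, current_joint_positions, current_dq, current_joint_efforts, current_tool_pos, current_tool_rot, current_ft_force, current_ft_torque, current_opening gives the robot as it stands. The module is installed in compiled form; this text tells all that it offers. Calls block until the motion is done:
- goto(position, orientation): joint-space move of the TCP to a pose.
- move_straight(position, rotation=None, max_speed=0.15, stop_force=None): straight line of the TCP; rotation=None keeps the orientation; max_speed is the mean speed in m/s. With stop_force (N) it stops when the force on the tool has changed by that much, and returns True; else False.
- move_j(angles): joint-space move.
- gripper_to(opening, squeeze=None): finger opening in m; squeeze is the grip in N (None keeps the last); returns when the fingers have stopped.
- pause(seconds).
- inverse_kinematics(position, orientation): joint angles nearest the present ones, or None.
- capture(name): name is "scene" or "top"; returns a dict with "frame" (480x640x3 uint8, red, green, blue), "fov_y" (degrees; the focal length in pixels is half the picture's height over the tangent of half this angle, whatever the lens; pixels are square), "cx", "cy" (the principal point, pixels), "k1" (the pictures are not rectified: a ray, as slopes to the right and down, at radius r is drawn at 1 + k1 r^2 times it, then the intrinsics apply), "origin" and "rotation" of the camera in the world. Camera axes: x right, y down, z forward; pixel columns grow to the right and rows downward; lengths in m; the calibration is good to about 2 mm. A picture is of the moment at which its call begins. There is no depth.
A pose or a line that the arm cannot do raises MotionError and nothing moves.
- hand_in(): hands the job in, once; it reports no verdict.
Trained networks look in the newest picture that a camera, given by its name, has taken for a name from the list of things; names that differ only in an ending like _2 or _b are one class to them, and where a whole thing is asked for, a point or a joint stands for the part that bears it (a point fixed in the world has none). Each returns a list of dicts, best first, with "score" (0 to 1); they miss things now and then, are a little off and sometimes report something else, mostly with a low value. They report only what shows in the picture. A call takes as long as a camera call.
- recognise(camera, target): "point" ([column, row] in pixels, amid what is visible of it).
Readings, each from a call of its own:
- current_clock(): time.
- current_joint_positions(): joint angles.
- current_dq(): joint speeds.
- current_joint_efforts(): joint torques, N m.
- current_tool_pos(): TCP position.
- current_tool_rot(): TCP orientation.
- current_ft_force(): force on the tool from outside, world axes, zero at the start.
- current_ft_torque(): the same for the moment, N m.
- current_opening(): finger opening in m.
Only numpy, scipy, OpenCV 4.12 (cv2) and the standard library are available. Lean on these libraries where they do the work, as an engineer would, in place of code of your own. Each camera call takes 0.05 s, during which the arm holds its last target. There are 200 camera calls.

### The job

Dry-assemble the desk riser on the plywood board: on the pencil crosses stand the turned leg at the end with the round dog, the slab leg at the end with the stop bar (broad faces towards the board's ends) and the pencil tray in the middle between them (its length along the board). Then lay the shelf across both legs, centred on the board and in line with it, and last stand the steel weight upright on the middle of the shelf. Set each part down gently, and leave the glue bottle and mallet alone.

Things in the scene. Friction and masses are not known exactly. Their poses are not given: they have to be found in the camera images.
- board: Plywood assembly board fixed on the bench, 130 (its x) x 350 (its y) x 12 mm thick; origin at the centre of its underside, top face 12 mm higher. Its length (y) runs left-right as seen from the robot, turned up to 15 degrees. One pencil line runs along its middle, crossed by three short ones: the crosses are at the centre (x 0, y 0) and at y = +85 and -85 mm, x 0.
- dog: Round steel bench dog, 24 mm diameter, 16 mm high, fixed on the board 148 mm from its centre at either the +y or the -y end of the board (it differs from start to start). Origin at the centre of its underside, on the board's top.
- stop: Straight dark wooden stop bar, 80 x 22 mm and 16 mm high, lying across the board, fixed on it 148 mm from its centre at the end opposite to the dog. Origin at the centre of its underside, on the board's top.
- slab_center (a point): Slab leg: rectangular light-wood block standing on the bench, 56 (its x) x 30 (its y) x 70 mm high (z), about 0.09 kg. The point is its centre, 35 mm above its underside.
- turned_center (a point): Turned leg: round barrel-shaped light-wood leg standing upright, 70 mm high, 50 mm diameter from 16 to 54 mm up, narrowing to 42 mm at both ends; about 0.10 kg. The point is its centre, 35 mm above its underside; z is its axis.
- tray_center (a point): Pencil tray: small open-topped light-wood box, 50 (its x) x 70 (its y) x 40 mm high, walls and floor 6 mm, about 0.06 kg, open side up. The point is the centre of its outer box, 20 mm above its underside.
- shelf_center (a point): Shelf: flat light-wood board, 60 (its x) x 240 (its y) x 18 mm thick (z), about 0.18 kg, lying flat on the bench between the robot and the assembly board, its length roughly left-right. The point is its centre, 9 mm above its underside.
- weight_center (a point): Steel press weight: cylinder of 50 mm diameter and 40 mm height with a small dark knob on top (22 mm diameter, up to 60 mm over the underside); 0.4 to 0.8 kg. The point is on its axis half-way up, 30 mm above its underside.
- glue_center (a point): Bystander: white plastic glue bottle standing on the bench, 56 mm diameter, 150 mm high, at the far left. The point is its centre, 75 mm up. To be left alone.
- mallet_handle (a point): Bystander: wooden joiner's mallet lying on the bench at the far right, head 65 x 120 x 55 mm, its 26 mm wide handle reaching towards the work, its end 190 mm from the head centre. The point is on the handle, 50 mm from its end and 140 mm from the head centre, 27 mm up; x points to the head. To be left alone.

How it is judged:
By the outcome, as a careful person would: the job done as asked, in the order asked, and still so for the second after the job is handed in, with the robot touching nothing.
It also fails if it takes over 120 s, if anything falls off the work surface, if the arm or the gripper's body presses on something with over 40 N, if the wrist force passes 120 N, or if a joint passes its speed limit or range.

## Working session

There is one attempt and no reset: what is moved stays moved. The work goes in short steps, each a Python script; the robot and the scene stay as the last script left them, time stands still between calls to the robot, and variables do not carry over. Pictures are saved under pics/ and viewed, about 12 in all and at most 16, crops included, and the job is handed in when it is done.

```bash
ls; mkdir -p pics
cat > h.py <<'E'
import numpy as np, cv2
from station import *
def K(c):
    f=240/np.tan(np.radians(c["fov_y"])/2); return f
def Rm(c):
    R=np.array(c["rotation"],float)
    if R.size==4:
        from scipy.spatial.transform import Rotation as Ro
        R=Ro.from_quat([R.ravel()[i] for i in (1,2,3,0)]).as_matrix()
    return R.reshape(3,3)
def world(c,p,z):
    f=K(c); d=np.array([(p[0]-c["cx"])/f,(p[1]-c["cy"])/f])
    u=d.copy()
    for _ in range(20): u=d/(1+c["k1"]*(u@u))
    r=Rm(c)@np.array([u[0],u[1],1]); o=np.array(c["origin"])
    return o+r*(z-o[2])/r[2]
def pix(c,P):
    q=Rm(c).T@(np.array(P)-np.array(c["origin"])); u=q[:2]/q[2]
    u=u*(1+c["k1"]*(u@u)); return u*K(c)+[c["cx"],c["cy"]]
def save(c,n): cv2.imwrite(f"pics/{n}.png",c["frame"][:,:,::-1])
E
python3 - <<'E'
from h import *
Z=dict(board=.012,dog=.028,stop=.028,slab_center=.07,turned_center=.07,tray_center=.03,shelf_center=.018,weight_center=.05,glue_center=.12,mallet_handle=.04)
for n in("scene","top"):
    c=capture(n); save(c,n+"0"); print(n,{k:c[k] for k in("fov_y","cx","cy","k1","origin")},np.round(Rm(c),3).tolist())
    for t in Z:
        for r in recognise(n,t)[:2]: print(t,round(r["score"],2),np.round(r["point"]),np.round(world(c,r["point"],Z[t]),3))
print(current_clock(),current_tool_rot(),current_tool_pos())
E
```

```text
pics
scene {'fov_y': 51.333696247244916, 'cx': 314.5312898153018, 'cy': 243.05870711748742, 'k1': -0.11672805185871629, 'origin': array([ 1.14188014, -0.15631421,  1.10697307])} [[0.234, 0.825, -0.514], [0.972, -0.201, 0.119], [-0.006, -0.528, -0.849]]
board 0.67 [318. 296.] [ 0.629 -0.03   0.012]
dog 0.42 [373. 272.] [0.603 0.115 0.028]
stop 0.64 [261. 313.] [ 0.647 -0.172  0.028]
slab_center 0.95 [463. 224.] [0.549 0.365 0.07 ]
turned_center 0.85 [415. 183.] [0.394 0.293 0.07 ]
turned_center 0.2 [148. 376.] [ 0.756 -0.435  0.07 ]
tray_center 0.57 [211. 238.] [ 0.412 -0.261  0.03 ]
shelf_center 0.59 [291. 236.] [ 0.445 -0.058  0.018]
weight_center 0.86 [175. 281.] [ 0.527 -0.361  0.05 ]
glue_center 0.81 [476. 279.] [0.722 0.312 0.12 ]
mallet_handle 0.74 [148. 374.] [ 0.739 -0.443  0.04 ]
top {'fov_y': 57.00939242106957, 'cx': 315.126703757143, 'cy': 239.51347202898037, 'k1': 0.019840080285981623, 'origin': array([0.41080667, 0.01748317, 0.91104546])} [[-0.003, -0.991, 0.133], [-1.0, -0.0, -0.026], [0.026, -0.133, -0.991]]
board 0.56 [326. 196.] [ 0.622 -0.031  0.012]
dog 0.69 [257. 205.] [0.601 0.111 0.028]
dog 0.45 [337. 291.] [ 0.426 -0.049  0.028]
stop 0.87 [397. 185.] [ 0.642 -0.175  0.028]
stop 0.53 [490. 248.] [ 0.511 -0.36   0.028]
slab_center 0.63 [120. 243.] [0.517 0.363 0.07 ]
turned_center 0.75 [153. 326.] [0.363 0.295 0.07 ]
shelf_center 0.87 [335. 290.] [ 0.427 -0.047  0.018]
weight_center 0.7 [121. 244.] [0.518 0.37  0.05 ]
weight_center 0.65 [492. 252.] [ 0.501 -0.355  0.05 ]
mallet_handle 0.63 [526. 140.] [ 0.735 -0.443  0.04 ]
1.1 [-1.05526390e-05  8.36459852e-01  5.48028206e-01  3.85765570e-05] [0.22962861 0.5271997  0.2483197 ]
```

View pics/top0.png

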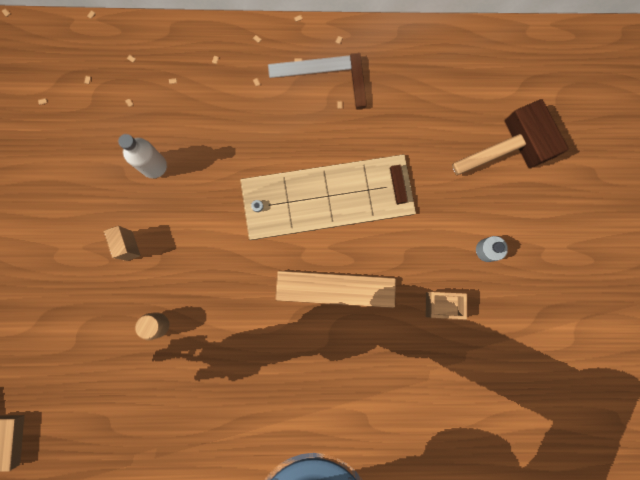

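View pics/scene0.png

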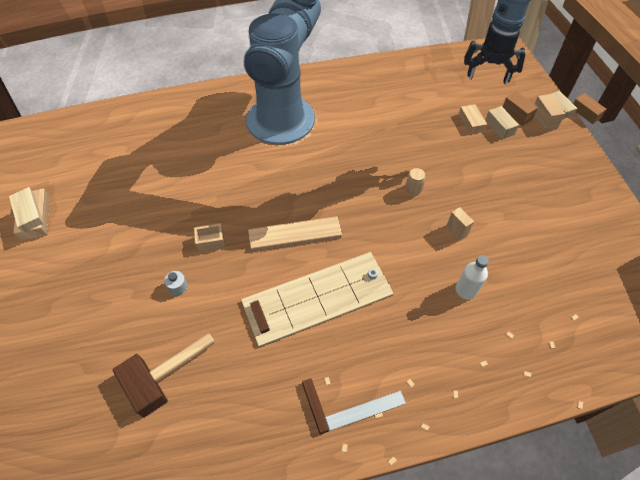

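Run:
```python
import cv2,numpy as np
def tile(im,x,y,w,h,s,g=5):
    t=cv2.resize(im[y:y+h,x:x+w],None,fx=s,fy=s,interpolation=cv2.INTER_CUBIC)
    for i in range(0,w,10):
        cv2.line(t,(int(i*s),0),(int(i*s),5),(0,0,255),1); 
        if i%20==0: cv2.putText(t,str(x+i),(int(i*s),16),0,.35,(255,255,255),1)
    for i in range(0,h,10):
        cv2.line(t,(0,int(i*s)),(5,int(i*s)),(0,0,255),1); cv2.putText(t,str(y+i),(7,int(i*s)+4),0,.35,(255,255,255),1)
    return t
im=cv2.imread("pics/top0.png")
a=[tile(im,x,y,56,42,7) for x,y in((95,220),(130,308),(420,284),(468,228))]
cv2.imwrite("pics/a.png",np.vstack([np.hstack(a[:2]),np.hstack(a[2:])]))
cv2.imwrite("pics/b.png",tile(im,235,150,185,162,3.6))
```

```text
(no output)
```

View pics/a.png

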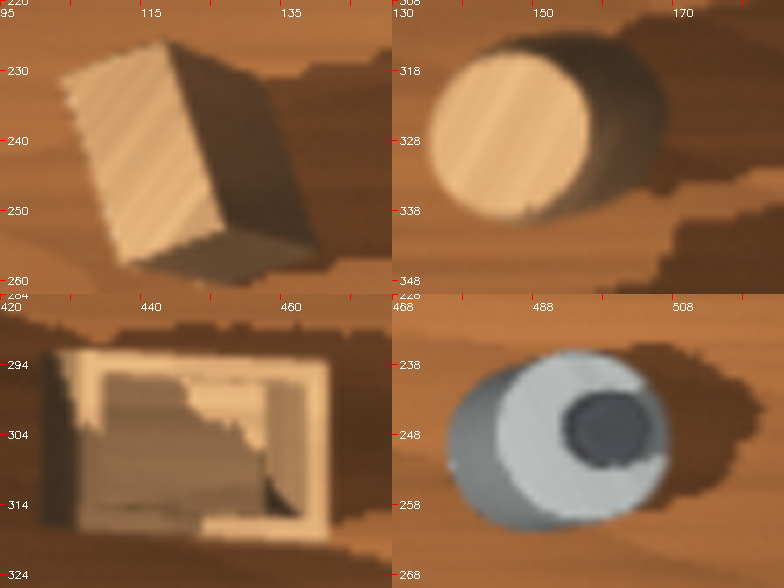

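View pics/b.png

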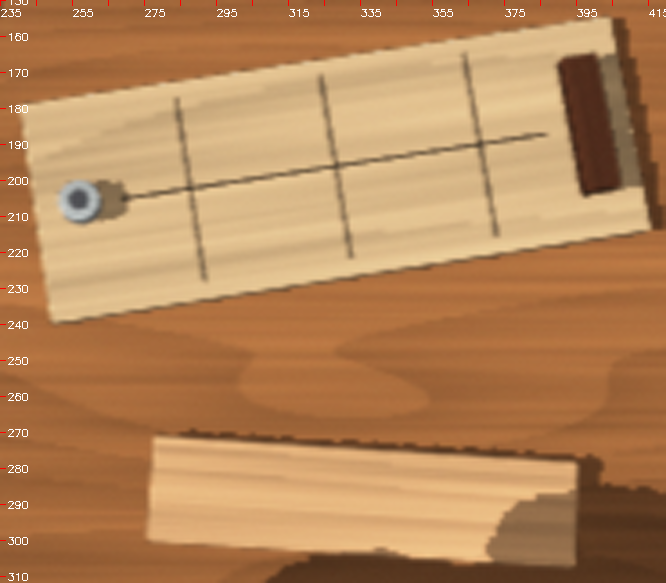

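```bash
cat > loc.py <<'E'
from h import *
c=capture("top"); s=capture("scene")
def W(ps,z): return np.array([world(c,np.array(p)-.4,z) for p in ps])
def rect(n,ps,z):
    w=W(ps,z); (cx,cy),(a,b),t=cv2.minAreaRect((w[:,:2]*1e3).astype(np.float32)); print(n,np.round(w.mean(0),4),"size",np.round([a,b],1),"deg",round(t,1))
    e=[w[i]-w[(i+1)%4] for i in range(4)]; print("   edge deg",[round(np.degrees(np.arctan2(v[1],v[0])),1) for v in e],[round(np.linalg.norm(v)*1e3,1) for v in e])
rect("slab",[(103.9,231.7),(118.9,225.7),(127.1,252.9),(112.1,257.7)],.07)
rect("tray",[(431,292.3),(467,293.7),(467,319.6),(431.1,317.7)],.04)
rect("shelf",[(277.8,271.1),(395.3,278.1),(394.7,307.2),(276.1,300.3)],.018)
print("turned",W([(146.9,327.3)],.07)," weight",W([(495.3,248.3)],.04))
x=W([(287.8,201.9),(328.6,196.1),(368.3,190)],.012); print(x,np.linalg.norm(x[0]-x[2]),np.degrees(np.arctan2(*(x[0]-x[2])[:2])))
for n,P in(("slab",W([(115.5,242)],.07)),("turned",W([(146.9,327.3)],.07)),("weight",W([(495.3,248.3)],.04)),("crosses",x),("shelf corners",W([(277.8,271.1),(395.3,278.1)],.018))): print(n,[np.round(pix(s,p),1).tolist() for p in P])
E
python3 loc.py
python3 - <<'E'
import cv2,numpy as np
im=cv2.imread("pics/scene0.png")
def tile(x,y,w,h,s):
    t=cv2.resize(im[y:y+h,x:x+w],None,fx=s,fy=s,interpolation=cv2.INTER_CUBIC)
    for i in range(0,w,10):
        cv2.line(t,(int(i*s),0),(int(i*s),5),(0,0,255),1); 
        if i%20==0: cv2.putText(t,str(x+i),(int(i*s),16),0,.35,(255,255,255),1)
    for i in range(0,h,10):
        cv2.line(t,(0,int(i*s)),(5,int(i*s)),(0,0,255),1); cv2.putText(t,str(y+i),(7,int(i*s)+4),0,.35,(255,255,255),1)
    return t
cv2.imwrite("pics/c.png",np.vstack([tile(238,210,160,136,4)[:, :640]]))
E
```

```text
slab [0.5197 0.3731 0.07  ] size [55.  29.5] deg 19.1
   edge deg [np.float64(113.0), np.float64(19.1), np.float64(-71.6), np.float64(-160.0)] [np.float64(29.6), np.float64(55.0), np.float64(28.7), np.float64(52.6)]
tray [ 0.3974 -0.2673  0.04  ] size [71.2 50.3] deg 87.7
   edge deg [np.float64(87.7), np.float64(-2.9), np.float64(-93.1), np.float64(177.9)] [np.float64(71.2), np.float64(50.3), np.float64(70.4), np.float64(49.3)]
shelf [ 0.4308 -0.0474  0.018 ] size [238.7  58.3] deg 86.5
   edge deg [np.float64(86.5), np.float64(-2.8), np.float64(-93.5), np.float64(177.1)] [np.float64(238.0), np.float64(58.3), np.float64(238.0), np.float64(58.3)]
turned [[0.36081126 0.30704063 0.07      ]]  weight [[ 0.51078778 -0.36526081  0.04      ]]
[[ 0.61093675  0.05070248  0.012     ]
 [ 0.62347054 -0.03407622  0.012     ]
 [ 0.63671146 -0.11724963  0.012     ]] 0.1699183572314376 -8.724807022407148
slab [[461.2, 214.7]]
turned [[416.0, 172.5]]
weight [[173.2, 277.8]]
crosses [[348.4, 283.0], [316.1, 294.8], [283.7, 307.1]]
shelf corners [[340.8, 232.6], [249.8, 246.4]]
```

View pics/c.png

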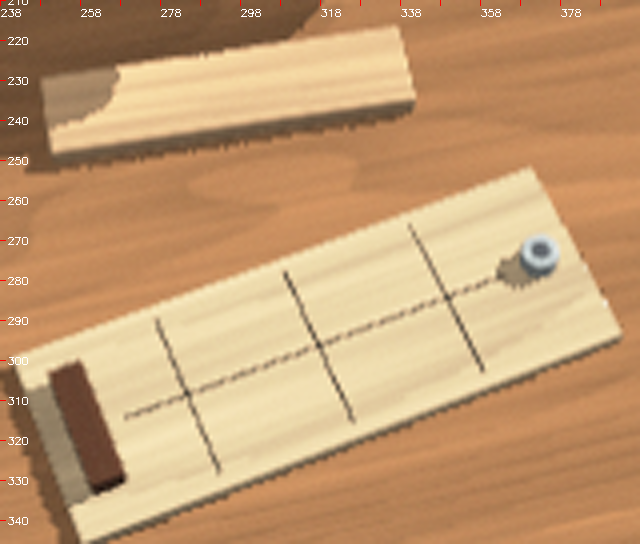

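```bash
cat > pp.py <<'E'
from h import *
C=np.array([.6246,-.0333]); YAW=8.7
def q(a): a=np.radians(a)/2; return [0,np.cos(a),np.sin(a),0]
def bd(x,y):
    t=np.radians(YAW); return C+np.array([[np.cos(t),-np.sin(t)],[np.sin(t),np.cos(t)]])@[x,y]
def pick(p,yaw,h,squeeze,op=.085,up=.2):
    gripper_to(op,squeeze); goto([*p,up],q(yaw)); move_straight([*p,h+.03],max_speed=.2)
    print("hit on descent:",move_straight([*p,h],max_speed=.06,stop_force=8))
    gripper_to(0,squeeze); print("opening",current_opening(),"t",current_clock())
    move_straight([*p,h+.02],max_speed=.08); move_straight([*p,up],max_speed=.2)
    print("lifted opening",current_opening(),"F",np.round(current_ft_force(),1))
def place(p,yaw,h,op,up=.23):
    goto([*p,up],q(yaw)); move_straight([*p,h+.02],max_speed=.15)
    print("contact:",move_straight([*p,h-.004],max_speed=.02,stop_force=3),"dz mm",1e3*(current_tool_pos()[2]-h))
    release(op,up)
def release(op,up=.23):
    P=current_tool_pos(); print("at",np.round(P,4),"yaw",np.round(current_tool_rot(),3))
    gripper_to(op); move_straight([P[0],P[1],P[2]+.03],max_speed=.08); move_straight([P[0],P[1],up],max_speed=.2)
    print("t",current_clock())
E
python3 - <<'E'
from pp import *
for a in((.362,.308),0),((.521,.374),19.5),((.3985,-.2665),-2.6),((.432,-.0466),-3.2),((.512,-.3645),0),(bd(0,85e-3),YAW),(bd(0,-85e-3),YAW): print(np.round(inverse_kinematics([*a[0],.2],q(a[1])),2))
pick((.362,.308),20,.035,30)
place(bd(0,.085),YAW,.047,.08)
goto([.40,.30,.25],q(19.5))
c=capture("top"); save(c,"t1")
P=bd(0,.085); print(pix(c,[*P,.082]))
x,y=235,150
t=cv2.resize(c["frame"][y:y+95,x:x+185,::-1],None,fx=4,fy=4,interpolation=cv2.INTER_CUBIC); cv2.imwrite("pics/t1c.png",t)
E
```

```text
[ 0.57  0.2  -0.29  1.08  0.    2.14]
[0.52 0.53 0.2  1.24 0.   1.75]
[-0.72  0.21 -0.28  1.08  0.    0.89]
[-0.25  0.12 -0.39  1.06  0.    1.37]
[-0.72  0.5   0.15  1.22  0.    0.85]
[-0.02  0.47  0.1   1.2   0.    1.4 ]
[-0.28  0.55  0.22  1.25  0.    1.14]
hit on descent: False
opening 0.048640758341161744 t 4.3333
lifted opening 0.04923636019545488 F [-0.5 -0.8 -1.7]
contact: True dz mm 0.5414475239110678
at [0.6115 0.0507 0.0475] yaw [-0.     0.997  0.076 -0.   ]
t 10.9583
[286.07833332 193.11619712]
```

View pics/t1c.png

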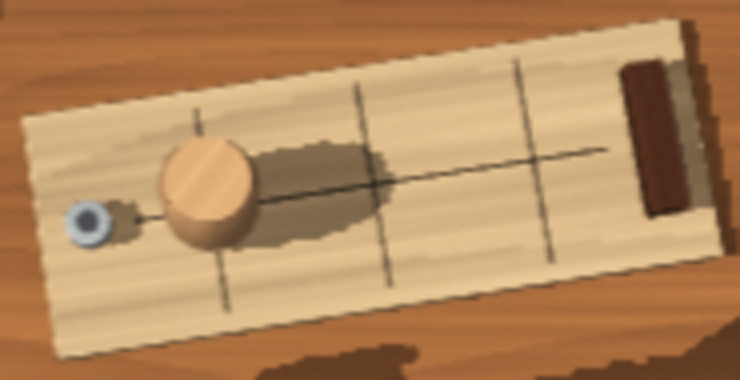

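The top picture shows the leg's top centred at about (286.4, 194.4), predicted (286.1, 193.1). So it stands within about 2 mm of its cross. I'll shift the next targets 1 mm in x.

```bash
sed -i 's/C=np.array.*; YAW/C=np.array([.6256,-.0329]); YAW/' pp.py
python3 - <<'E'
from pp import *
pick((.522,.3745),19.5,.037,30)
place(bd(0,-.085),YAW,.049,.08)
pick((.3995,-.2660),-2.6,.024,25)
place(bd(0,0),YAW,.036,.07)
goto([.45,-.22,.25],q(0))
c=capture("top"); save(c,"t2")
x,y=235,140
t=cv2.resize(c["frame"][y:y+105,x:x+190,::-1],None,fx=4,fy=4,interpolation=cv2.INTER_CUBIC)
c2=capture("scene"); x,y=238,225
t2=cv2.resize(c2["frame"][y:y+110,x:x+160,::-1],None,fx=4,fy=4,interpolation=cv2.INTER_CUBIC)
cv2.imwrite("pics/t2c.png",t);cv2.imwrite("pics/t2s.png",t2)
E
```

```text
hit on descent: False
opening 0.05602617233880982 t 14.9833
lifted opening 0.05585608458520103 F [-0.  -0.2 -1.1]
contact: True dz mm 0.5484943326340141
at [ 0.6382 -0.1169  0.0495] yaw [-0.     0.997  0.076 -0.   ]
t 22.0167
hit on descent: False
opening 0.0491716438802984 t 25.2833
lifted opening 0.04963968771724256 F [-0.1  0.5 -0.6]
contact: True dz mm 0.3913714800105536
at [ 0.6254 -0.0329  0.0364] yaw [-0.     0.997  0.076 -0.   ]
t 31.9
```

View pics/t2c.png

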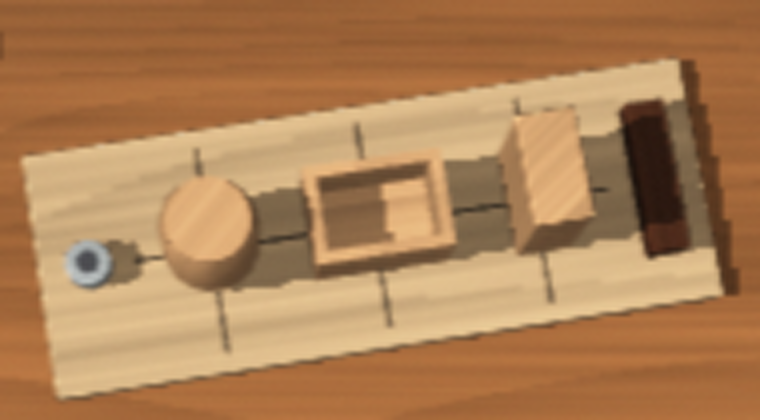

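View pics/t2s.png

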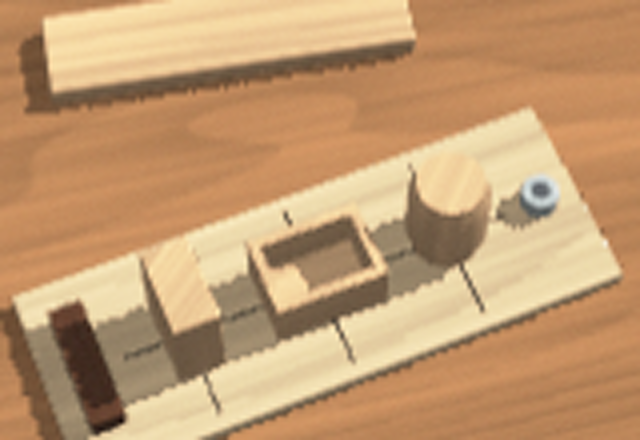

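Run:
```python
from pp import *
c=capture("top"); t=np.radians(YAW)
X0=np.array([.62347,-.03408])
for n,p,z in(("turned",(286.4,194.4),.082),("slab",(373.1,181.35),.082),("tray",(329.2,191.6),.052)):
    d=(world(c,p,z)[:2]-X0); print(n,"in board frame mm (top cam)",np.round(1e3*np.array([np.cos(t)*d[0]+np.sin(t)*d[1],-np.sin(t)*d[0]+np.cos(t)*d[1]]),1))
pick((.4325,-.0463),-3.2,.019,60,up=.2)
```

```text
turned in board frame mm (top cam) [-1.3 85.4]
slab in board frame mm (top cam) [ -0.7 -83.9]
tray in board frame mm (top cam) [-1.1  0.4]
hit on descent: False
opening 0.05854268237096277 t 36.0417
lifted opening 0.05857142422969088 F [ 0.5 -0.5 -1.9]
```

Run:
```python
from pp import *
place(bd(0,0),YAW,.101,.078)
goto([.48,-.30,.25],q(0))
c=capture("top"); save(c,"t3")
x,y=235,140
t=cv2.resize(c["frame"][y:y+105,x:x+190,::-1],None,fx=4,fy=4,interpolation=cv2.INTER_CUBIC)
cv2.imwrite("pics/t3c.png",t)
print([ (r["score"],world(c,r["point"],.05)) for r in recognise("top","weight_center")])
c=capture("scene"); save(c,"s3"); print([ (r["score"],world(c,r["point"],.04)) for r in recognise("scene","weight_center")])
```

```text
contact: True dz mm 0.8040534375659131
at [ 0.6255 -0.0328  0.1018] yaw [-0.     0.997  0.076 -0.   ]
t 41.4833
[(0.86, array([ 0.50705648, -0.35297594,  0.05      ])), (0.34, array([ 0.59437322, -0.03772338,  0.05      ]))]
[(0.58, array([ 0.52288016, -0.36571562,  0.04      ]))]
```

View pics/t3c.png

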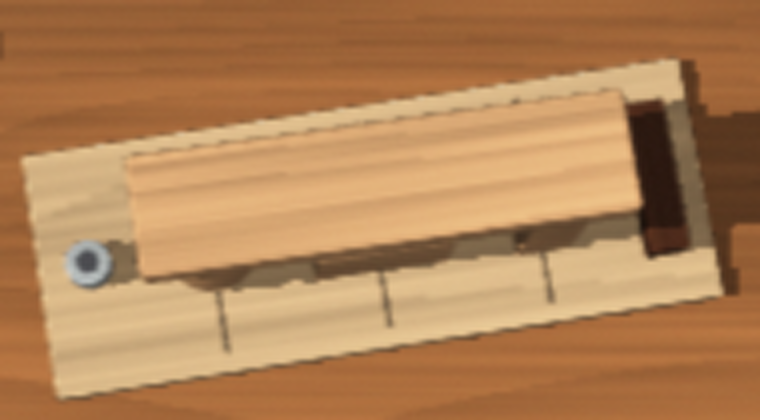

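View pics/s3.png

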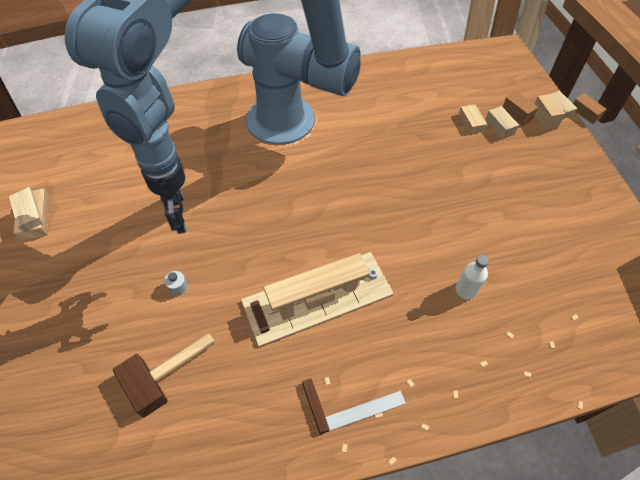

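Run:
```python
from pp import *
c=capture("top"); t=np.radians(YAW)
w=world(c,(330.5,185.85),.1); d=w[:2]-[.62347,-.03408]; print("shelf in board frame mm",np.round(1e3*np.array([np.cos(t)*d[0]+np.sin(t)*d[1],-np.sin(t)*d[0]+np.cos(t)*d[1]]),1), w)
pick((.5128,-.3648),0,.024,80,up=.22)
place(bd(0,0),YAW,.124,.07,up=.25)
goto([.45,-.25,.28],q(0))
c=capture("top"); x,y=235,140
t=cv2.resize(c["frame"][y:y+105,x:x+190,::-1],None,fx=4,fy=4,interpolation=cv2.INTER_CUBIC)
c2=capture("scene"); x,y=235,225
t2=cv2.resize(c2["frame"][y:y+125,x:x+160,::-1],None,fx=4,fy=4,interpolation=cv2.INTER_CUBIC)
cv2.imwrite("pics/t4c.png",t);cv2.imwrite("pics/t4s.png",t2)
```

```text
shelf in board frame mm [-1.7  0.8] [ 0.62163562 -0.03350499  0.1       ]
hit on descent: False
opening 0.047954355364237936 t 45.6167
lifted opening 0.04787194224673586 F [-0.5  0.2 -5.5]
contact: True dz mm 0.9058746493048192
at [ 0.6254 -0.0328  0.1249] yaw [-0.     0.997  0.076 -0.   ]
t 51.6417
```

View pics/t4c.png

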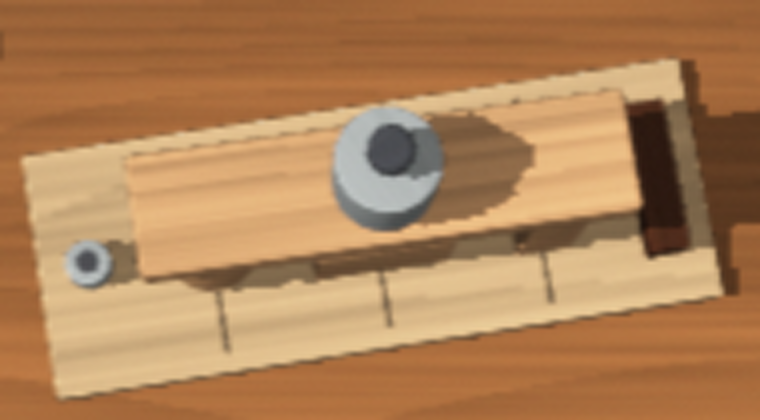

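View pics/t4s.png

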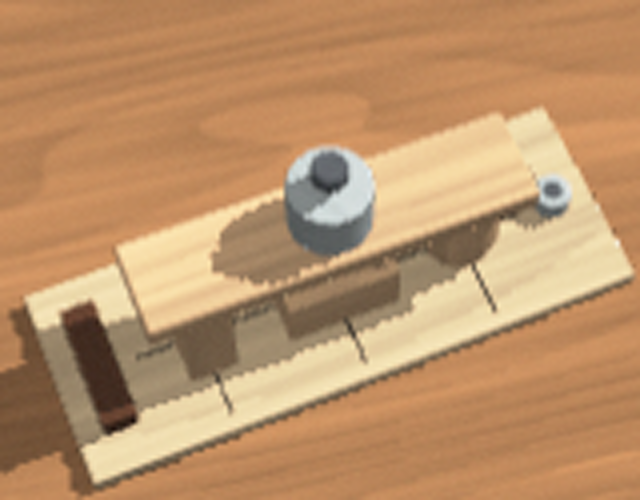

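The weight stands upright in the middle of the shelf. Its top is at tile (388, 162), with the shelf's centre at tile (383, 185) before allowing for height. Both legs and the tray are in place below.

Run:
```python
from pp import *
c=capture("top"); w=world(c,(388/4+235-.4,161/4+140-.4),.14); print("weight top cam",w)
hand_in(); print(current_clock())
```

```text
weight top cam [ 0.62228099 -0.03305368  0.14      ]
the job is handed in; nothing more can be done
the job is handed in; nothing more can be done
```

The desk riser is assembled on the board and the job is handed in, with about 52 s on the robot's clock after the last move. I placed the turned leg at the dog end, the slab leg at the stop end and the tray between them. Then came the shelf, and last the weight. Each part was lowered slowly until light contact, then released. I did not move the glue bottle or mallet.

The last checks used the top camera:

| Part | Offset from where it belongs |
|---|---|
| Turned leg | about 1.4 mm from its cross |
| Slab leg | about 1.3 mm from its cross |
| Tray | about 1.2 mm from its cross |
| Shelf | about 2 mm from the board's centre |
| Weight | about 1 mm from the shelf's middle |

- **Standing:** the last pictures show everything upright and square to the board, with the gripper clear.
- **Disagreement:** the two cameras differed by about 2–3 mm in x. Comparing the top camera with the robot's own position for the first leg showed the top camera reading about 2.4 mm low. I shifted the later targets by 1 mm for that and left the turned leg where it was.

No check failed.

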